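# Switch off the nail-tool steriliser and hold its lid open

## Task

The nail studio's tool steriliser is still running: with its lid shut, turn the selector dial so that its pointer clicks in at the green mark (lamp off). Then take the lid, which falls shut by itself, by its bar handle, raise it to 50 degrees from closed, in line with the red bead on the arc at its side, and finish while still holding it there, without letting go, so that the tools can be taken out. The lid must not be lifted before the dial is at green, and the bottles, pots, brush cup and buffer block must not be pushed away or knocked over.

Things in the scene. Friction and masses are not known exactly. Their poses are not given: they have to be found in the camera images.
- steriliser: White steriliser fixed to the table, 200 (x) by 320 (y) by 85 mm high. Origin: centre of its underside; x points away from the robot to the hinge side, y left, z up. Chamber with lid at y -60 to 160 mm, flat panel with dial at y -160 to -60 mm. A 6 mm steel arc stands at y = 168 mm, to 215 mm above the table; its 14 mm red bead is beside the lid's edge at 50 degrees. Place and heading vary.
- dial_grip (a point): Centre of the black dial's grip, on its upright turning axis, 117 mm above the table. The grip is an upright bar 48 mm long, 13 mm thick and 36 mm high (92 to 128 mm above the table) on a flat 52 mm disc, with a white pointer line on its top and one end. Grip it across its thickness.
- dial_pointer (a point): The top of the white-lined end of the dial's grip bar: it lies 24 mm from the turning axis, in the direction in which the dial points, 128 mm above the table, and turns with the dial.
- dial (a joint): Dial angle, grows clockwise seen from above. Detents at 0 (small white mark), 0.7 (larger green mark), 1.4 and 2.1 rad (blue marks); range -0.12 to 2.22. At value v the pointer points 1.05 - v rad counter-clockwise (from above) of the steriliser's x axis. Detents pull with up to about 0.1 Nm; released off a detent it snaps to a near one. Starts at 1.4 or 2.1.
- green_mark (a point): Centre of the green dot, 13 mm across, on the panel beside the dial, 37 mm from its turning axis and 87 mm above the table.
- lid (a joint): Opening angle of the lid: 0 closed, grows as its front edge (towards the robot) rises, limit 1.3 rad; 50 degrees is 0.873. It weighs 0.3 to 0.65 kg and falls shut from any angle when let go; it starts shut.
- lid_handle (a point): Centre of the lid's handle: dark round bar 12 mm thick, 110 mm long along the steriliser's y, on legs at its ends. Lid shut: 139 mm above the table, 41 above the lid's top, 160 from the hinge line towards the robot and 54 above it. It can be pinched from above, fingers in front of and behind it, and turns between them as the lid swings. The point moves with the lid.
- lid_hinge (a point): Middle of the lid's hinge line, along the steriliser's y axis at the far upper rim, 85 mm above the table. The lid plate is 220 mm wide, reaches 202 mm from here to the robot, with its top 13 mm above the hinge line; a white frame about an amber window.
- polish_red: Loose red polish bottle, 34 mm wide, 85 mm tall, origin at the centre of its foot. To be left alone, as all that follow.
- polish_blue: Loose blue polish bottle of the same size, origin at its foot.
- polish_clear: Loose amber polish bottle of the same size, origin at its foot.
- gel_pot_a: Loose black gel pot with yellow cap, 42 mm wide, 34 mm high, origin at its foot.
- gel_pot_b: Loose black gel pot with orange cap, of the same size, origin at its foot.
- brush_cup: Loose glass cup, 70 mm wide, with brushes to 175 mm high, origin at its foot.
- buffer_block: Loose green buffer block, 95 by 26 by 26 mm, origin at the centre of its underside, long along its x.

How it is judged (in metres and radians):
On the way, in this order (a step that is already met when the one before it is completed fails the run):
1. the dial is clicked in at the green mark while the lid is shut (value of joint dial between 0.55 and 0.85 rad and value of joint lid below 0.06 rad), for 0.3 s.
2. the lid is raised to 50 degrees and held there by the fingers (value of joint dial between 0.55 and 0.85 rad and value of joint lid between 0.7527 and 0.9927 rad and velocity of joint lid between -0.1 and 0.1 rad/s and contact force between the fingers and lid above 0.5 N), for 0.3 s.
At the end, for the whole second after the job is handed in: The dial is within 0.15 rad of the green detent (0.7 rad); the lid stands at 50 degrees within 7 (0.753 to 0.993 rad), moving slower than 0.1 rad/s, carried by the robot's fingers, which press on it with more than 0.5 N. The program ends holding (all of step 2); the arm keeps its last pose, push and grip.
It fails at once if the lid is lifted while the dial is not at the green mark (value of joint lid above 0.12 rad and not (value of joint dial between 0.45 and 0.95 rad)).
It fails at once if a bystander is pushed more than 30 mm or knocked over (distance of any of polish_red, polish_blue, polish_clear, gel_pot_a, gel_pot_b, brush_cup, buffer_block from where it was at the start of the episode above 0.03 m or angle between any of polish_red, polish_blue, polish_clear, gel_pot_a, gel_pot_b, brush_cup, buffer_block's own z axis and vertical above 0.5 rad).
It also fails if it takes over 53 s, if anything falls off the work surface, if the arm or the gripper's body presses on something with over 40 N, if the wrist force passes 120 N, or if a joint passes its speed limit or range.

## Robot

A 6-joint arm with a two-finger parallel gripper is mounted at the origin on the work surface. World frame = base frame: x ahead of the robot, y to its left, z up, the work surface at z = 0. Lengths are in mm, angles in rad, forces in N, time in s.
With the tool pointing down it reaches from about 275 to 825 mm from the base axis. Payload 5.2 kg.
Tool frame: the origin (TCP) lies at the very end of the fingers, on their centre line; the grasp point (between the pads) lies 19 mm behind it; z points along the fingers, y is the line along which they close (so a half turn about z gives the same grasp; the last joint's range is limited). The gripper opens to 93 mm and grips with 3 to 60 N. Pads are 15 mm wide; open, the fingers measure 128 mm over their backs; the gripper's body (75 mm by 188 mm) begins 65 mm behind the grasp point.
Start: joints at [0.936, 0.259, 1.535, -0, 1.348, -0.203], TCP at [230.158, 499.532, 218.653] pointing down, gripper open.
Joint ranges: [-3.14, 3.14], [-0.91, 2.08], [0.19, 2.58], [-1.22, 4.36], [0.22, 2.71], [-3.12, 3.12]. Speed limits (rad/s): [2.57, 2.57, 3.14, 3.14, 3.14, 3.14].

## Interface

Orientations are given as [roll, pitch, yaw] about the fixed x, y, z axes, in that order (R = Rz(yaw) Ry(pitch) Rx(roll)).
In Python, from bench import robot gives the robot as it stands. The module is installed in compiled form; this text tells all that it offers. Calls block until the motion is done:
- robot.move_ptp(position, orientation): joint-space move of the TCP to a pose.
- robot.move_linear(position, ori=None, speed=150, f_stop=None): straight line of the TCP; ori=None keeps the orientation; speed is the mean speed in mm/s. With f_stop (N) it stops when the force on the tool has changed by that much, and returns True; else False.
- robot.move_j(angles): joint-space move.
- robot.move_gripper(opening): opening from 0.0 (shut) to 1.0 (fully open); the grip force is fixed at half the most; returns when the fingers have stopped.
- robot.sleep(seconds).
- robot.inverse_kinematics(position, orientation): joint angles nearest the present ones, or None.
- robot.get_image(name): name is "scene" or "top" or "wrist"; returns a dict with "img" (420x560x3 uint8, blue, green, red), "fovy" (degrees; the focal length in pixels is half the picture's height over the tangent of half this angle, whatever the lens; pixels are square), "cx", "cy" (the principal point, pixels), "eye" and "orientation" of the camera in the world. Camera axes: x right, y down, z forward; pixel columns grow to the right and rows downward; lengths in mm; the calibration is good to about 2 mm. The wrist camera is an equidistant fisheye: a pixel r from the principal point sees the ray r / f radians off the axis. A picture is of the moment at which its call begins. There is no depth.
A pose or a line that the arm cannot do raises robot.MotionError and nothing moves.
- robot.hand_in(): hands the job in; it is judged then, once.
Readings, each from a call of its own:
- robot.current_t(): time.
- robot.current_qpos(): joint angles.
- robot.current_joint_vel(): joint speeds.
- robot.current_joint_efforts(): joint torques, N m.
- robot.current_tcp_pos(): TCP position.
- robot.current_eef_rot(): TCP orientation.
- robot.current_contact_force(): force on the tool from outside, world axes, zero at the start.
- robot.current_ft_torque(): the same for the moment, N m.
- robot.current_gripper_width(): opening from 0.0 (shut) to 1.0 (fully open).
- robot.current_finger_force(): force on a finger pad.
Only numpy, scipy, OpenCV 4.12 (cv2) and the standard library are available. Lean on these libraries where they do the work, as an engineer would, in place of code of your own. Each camera call takes 0.05 s, during which the arm holds its last target. There are 200 camera calls.

## Working session

There is one attempt and no reset: what is moved stays moved. The work goes in short steps, each a Python script; the robot and the scene stay as the last script left them, time stands still between calls to the robot, and variables do not carry over. Pictures are saved under pics/ and viewed, at most 10 in all, crops included, and the job is handed in when it is done.

```bash
mkdir -p pics; cat > h.py <<'E'
import numpy as np, cv2
from scipy.spatial.transform import Rotation as R
from bench import robot
def ray(c,u,v):
    f=c["img"].shape[0]/2/np.tan(np.radians(c["fovy"])/2)
    x,y=(u-c["cx"])/f,(v-c["cy"])/f
    d=np.array([x,y,1.])
    if c.get("fish"):
        r=np.hypot(x,y); d=np.array([x/r*np.sin(r),y/r*np.sin(r),np.cos(r)]) if r>1e-9 else np.array([0,0,1.])
    o=np.array(c["orientation"],float)
    M=o if o.shape==(3,3) else R.from_euler('xyz',o).as_matrix()
    return np.array(c["eye"],float),M@d
def plane(c,u,v,z):
    e,d=ray(c,u,v); return e+d*(z-e[2])/d[2]
def cam(n):
    c=robot.get_image(n); c["fish"]=n=="wrist"; return c
E
python3 - <<'E'
from h import *
for n in("top","scene"):
    c=cam(n); cv2.imwrite(f"pics/{n}.png",c["img"]); print(n,c["fovy"],c["cx"],c["cy"],c["eye"],c["orientation"])
print(robot.current_t())
E
```

```text
top 48.530977508466314 281.74510379128094 207.51896122359958 [ 328.69910823   -8.81376524 1357.47228504] [-3.00322178 -0.00757214 -1.54791603]
scene 46.87977481445462 288.21751388491805 220.72640617142326 [1349.2472803   230.86254556  994.3898712 ] [-2.35692499  0.00555087  1.83232794]
0.1
```

View pics/top.png

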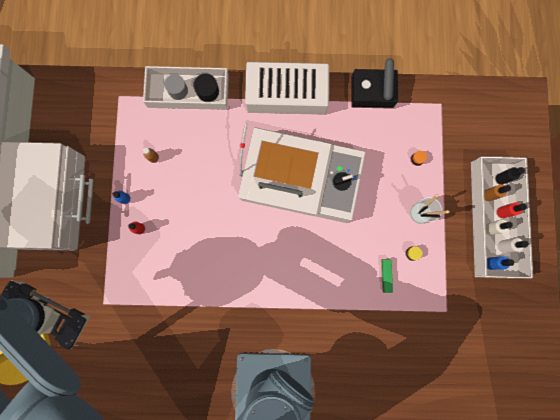

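View pics/scene.png

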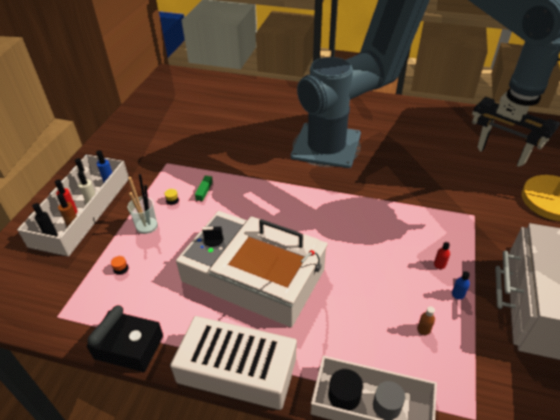

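The top view shows the steriliser centred near (305,172), with the handle at (282,188), the dial at (343,180), the green dot at (339,168) and the red bead at (242,146). All the bystanders are well clear. Next I'll enlarge it and measure.

```bash
python3 - <<'E'
from h import *
a=cv2.imread("pics/top.png")[115:235,225:385]; b=cv2.imread("pics/scene.png")[200:320,170:330]
cv2.imwrite("pics/z.png",np.hstack([cv2.resize(i,None,fx=5 if 0 else 2.5,fy=2.5,interpolation=cv2.INTER_CUBIC) for i in(a,b)]))
import json
for n in("top","scene"):
    c=cam(n); hsv=cv2.cvtColor(c["img"],cv2.COLOR_BGR2HSV)
    box=(225,115,385,235) if n=="top" else (170,200,330,320)
    for nm,lo,hi,z in(("green",(50,120,90),(75,255,255),87),("amber",(5,150,60),(20,255,255),98),("blue",(100,120,80),(125,255,255),87)):
        m=cv2.inRange(hsv,lo,hi); k=np.zeros_like(m); k[box[1]:box[3],box[0]:box[2]]=255; m&=k
        N,_,s,ce=cv2.connectedComponentsWithStats(m)
        for i in range(1,N):
            if s[i,4]>3: print(n,nm,s[i,4],ce[i].round(1),plane(c,*ce[i],z).round(1))
        if nm=="amber":
            r=cv2.minAreaRect(np.argwhere(m)[:,::-1].astype(np.float32)); P=np.array([plane(c,*p,98)[:2] for p in cv2.boxPoints(r)]); print(P.round(1).tolist(), P.mean(0), [np.degrees(np.arctan2(*(P[(i+1)%4]-P[i])[::-1])).round(1) for i in range(4)])
E
```

```text
top green 16 [339.2 168.4] [ 619.8 -172.2   87. ]
top amber 2053 [285.9 164.4] [624.9 -23.   98. ]
[[589.9, 63.7], [690.7, 45.6], [660.2, -110.0], [560.0, -90.2]] [625.1996267  -22.71546031] [np.float64(-10.2), np.float64(-101.1), np.float64(168.8), np.float64(79.0)]
top blue 6 [348.2 170.2] [ 615.3 -197.1   87. ]
top blue 7 [354.3 177.1] [ 595.9 -214.2   87. ]
scene green 19 [210.2 249.4] [ 622.6 -171.    87. ]
scene amber 2002 [267.1 261.2] [632.1 -19.   98. ]
[[664.1, -104.5], [558.3, -109.9], [596.5, 61.0], [695.5, 56.5]] [628.5887251  -24.21342393] [np.float64(-177.1), np.float64(77.4), np.float64(-2.6), np.float64(-101.0)]
scene blue 6 [199.  239.5] [ 598.4 -211.1   87. ]
scene blue 4 [201.5 246.5] [ 619.1 -195.8   87. ]
```

View pics/z.png

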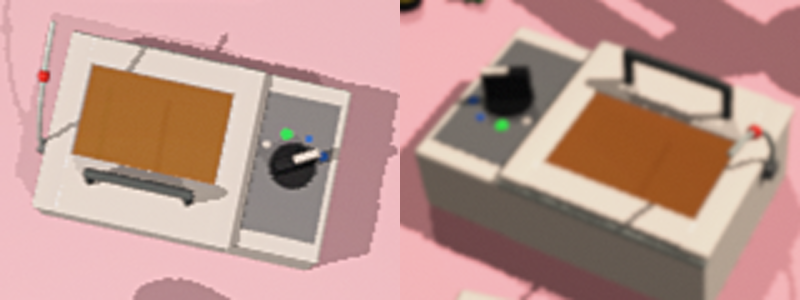

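```bash
cat >> h.py <<'E'
def tri(a,b):
    (p,d),(q,e)=a,b; d=d/np.linalg.norm(d); e=e/np.linalg.norm(e)
    t=np.linalg.lstsq(np.c_[d,-e],q-p,rcond=None)[0]
    return (p+t[0]*d+q+t[1]*e)/2, np.linalg.norm(p+t[0]*d-q-t[1]*e)
DIAL=np.array([585.1,-177.5]); H=-0.185
E
python3 - <<'E'
from h import *
t,s=cam("top"),cam("scene")
print("handle",tri(ray(t,280.6,188.6),ray(s,281.6,229)),plane(t,280.6,188.6,139),plane(s,281.6,229,139))
print("ends",plane(t,259,186,139),plane(t,301.8,195,139))
p=robot.current_tcp_pos(); robot.move_linear([p[0],p[1],300])
for psi in(H-1.05,H-1.05+np.pi):
    for a in(0,1.4):
        print(psi,a,robot.inverse_kinematics([*DIAL,103],[np.pi,0,psi+a]))
for psi in(H+np.pi/2,H-np.pi/2): print(robot.inverse_kinematics([560,40,124],[np.pi,0,psi]))
E
```

```text
handle (array([550.07676935,  -7.55272086, 130.77965331]), np.float64(4.96742668001894)) [549.20172065  -9.95458702 139.        ] [557.19709131  -2.86717836 139.        ]
ends [554.82280362  47.58379891 139.        ] [533.33724503 -66.55527829 139.        ]
-1.235 0 [-4.76763756e-01  4.61629987e-01  1.53376483e+00 -4.44089210e-16
  1.14619783e+00  2.32903257e+00]
-1.235 1.4 [-4.76763756e-01  4.61629987e-01  1.53376483e+00 -4.44089210e-16
  1.14619783e+00  9.29032571e-01]
1.906592653589793 0 [-0.47676376  0.46162999  1.53376483  0.          1.14619783 -0.81256008]
1.906592653589793 1.4 [-0.47676376  0.46162999  1.53376483  0.          1.14619783 -2.21256008]
[-1.27350969e-01  3.58837536e-01  1.63903294e+00 -4.44089210e-16
  1.14372218e+00  5.76490307e-02]
[-1.27350969e-01  3.58837536e-01  1.63903294e+00 -4.44089210e-16
  1.14372218e+00 -3.08394362e+00]
```

```bash
python3 - <<'E'
from h import *
psi=H-1.05+np.pi
robot.move_ptp([*DIAL,300],[np.pi,0,psi])
robot.move_gripper(0.5)
robot.move_linear([*DIAL,190])
c=cam("wrist"); hsv=cv2.cvtColor(c["img"],cv2.COLOR_BGR2HSV); cv2.imwrite("pics/w1.png",c["img"])
for nm,lo,hi in(("green",(50,120,60),(75,255,255)),("blue",(100,120,60),(125,255,255))):
    N,_,s,ce=cv2.connectedComponentsWithStats(cv2.inRange(hsv,lo,hi))
    for i in range(1,N):
        if s[i,4]>15: print(nm,s[i,4],ce[i].round(1),plane(c,*ce[i],87).round(1))
print(robot.current_t(),robot.current_tcp_pos(),c["eye"])
E
```

```text
green 177 [316.5 209.7] [ 620.8 -170.8   87. ]
green 859 [ 55.8 225.2] [ 374.3 -275.6   87. ]
blue 59 [301.4 233.1] [ 616.  -195.8   87. ]
5.525 [ 585.83640034 -177.85678076  191.28745179] [ 558.60775886 -101.68905846  356.71262592]
```

View pics/w1.png

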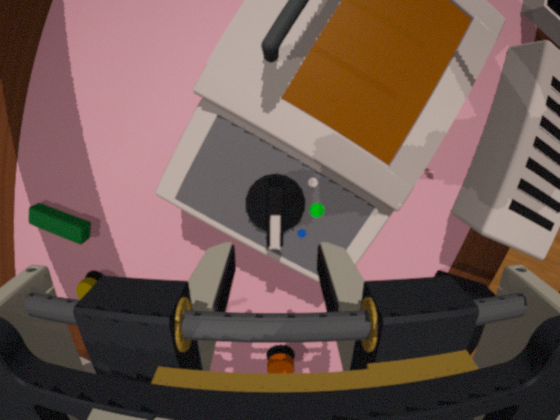

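The wrist view puts the green dot at (316,210) and the blue dot at (301,233), both within 1–2 mm of the earlier fix. The pointer hides the second blue mark at about (275,235), so the dial reads 2.1, and the bar lies along the fingers' plane. I'll grip it and turn it.

```bash
python3 - <<'E'
from h import *
print(robot.move_linear([*DIAL,101],speed=80,f_stop=15))
robot.move_gripper(0.0)
print("w",robot.current_gripper_width()*93,robot.current_finger_force(),robot.current_contact_force())
q=np.array(robot.current_qpos())
for a in np.linspace(0,1.4,5)[1:]:
    g=q.copy(); g[5]-=a; robot.move_j(g); print(round(a,2),robot.current_qpos()[5]-q[5],np.round(robot.current_ft_torque(),2),robot.current_gripper_width()*93)
robot.move_gripper(0.4)
p=robot.current_tcp_pos(); robot.move_linear([p[0],p[1],190],speed=120)
c=cam("wrist"); cv2.imwrite("pics/w2.png",c["img"]); print(robot.current_t())
E
```

```text
False
w 13.020171952522288 29.9791020154953 [-0.4727162  -0.12171434  1.17554551]
0.35 -0.3464063360789752 [ 0.16 -0.26 -0.01] 13.057707485783007
0.7 -0.694610423540032 [ 0.46 -0.54 -0.01] 12.622258236513398
1.05 -1.0459345216400728 [ 0.77 -0.71  0.01] 13.118000121317156
1.4 -1.3959365927605396 [ 0.96 -0.74 -0.01] 13.089896083305561
10.6833
```

View pics/w2.png

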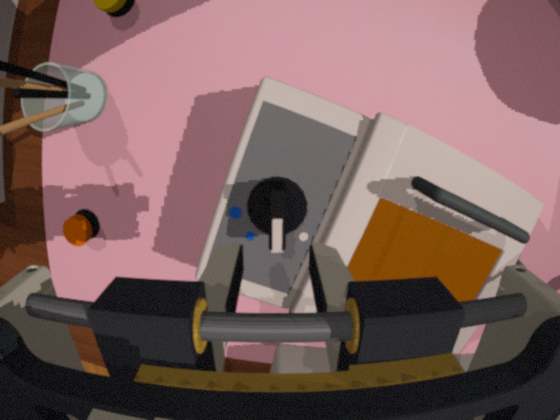

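The pointer at (277,235) now hides green, with both blue marks visible at (236,212) and (251,236) and the white one at (304,237), so the dial is at green. The handle runs from (418,184) to (523,237). I'll locate it from here, then take a closer look from above it.

```bash
python3 - <<'E'
from h import *
c=cam("wrist")
A,B=plane(c,418,184,142),plane(c,523,237,142); print(A,B,(A+B)/2,np.linalg.norm(A-B))
psi=H+np.pi/2
p=robot.current_tcp_pos(); robot.move_linear([p[0],p[1],250])
robot.move_ptp([550,-8,250],[np.pi,0,psi]); robot.move_gripper(0.6)
c=cam("wrist"); cv2.imwrite("pics/w3.png",c["img"]); print(robot.current_t(),robot.current_tcp_pos())
E
```

```text
[535.26431512 -82.27763044 142.        ] [560.67009272  42.15079058 142.        ] [547.96720392 -20.06341993 142.        ] 126.99561210824375
13.7667 [549.99216067  -8.01166265 250.00328568]
```

View pics/w3.png

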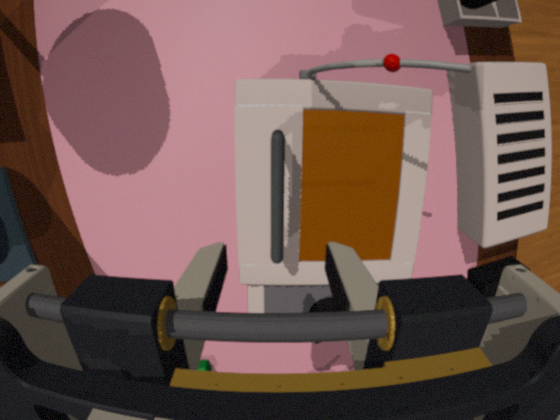

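The bar is centred between the fingers and runs from (279,131) to (277,262), parallel to the pads. I'll compute its centre, then descend and pinch.

```bash
python3 - <<'E'
from h import *
c=cam("wrist")
A,B=plane(c,279,133,139),plane(c,277.5,260,139); C=(A+B)/2; h=np.arctan2(*(-(A-B)[0],(A-B)[1])); print(A,B,C,np.linalg.norm(A-B),h)
assert np.linalg.norm(C[:2]-[550,-8])<15
C=C[:2]; np.save("C.npy",C)
robot.move_linear([*C,175])
print(robot.move_linear([*C,124],speed=60,f_stop=10),robot.current_tcp_pos())
robot.move_gripper(0.0)
print("w",robot.current_gripper_width()*93,robot.current_finger_force(),robot.current_contact_force(),robot.current_tcp_pos(),robot.current_t())
E
```

```text
[563.66425714  51.30135944 139.        ] [540.87192876 -64.47901428 139.        ] [552.26809295  -6.58882742 139.        ] 118.0024795151771 -0.1943728844400467
False [552.62060442  -6.65819608 124.3472074 ]
w 10.978794216523674 29.99855875968933 [-3.87809004 -0.37177199  2.84295873] [551.46229903  -6.4433898  123.94746121] 16.25
```

```bash
python3 - <<'E'
from h import *
h=-0.19; ux=np.array([np.cos(h),np.sin(h)])
P=np.array(robot.current_tcp_pos()); C=P[:2]-ux*1.0
r=np.hypot(160,54); a0=np.arctan2(54,160)
for th in np.linspace(0,0.873,15)[1:]:
    d=160-r*np.cos(a0+th); dz=r*np.sin(a0+th)-54
    robot.move_linear([*(C+ux*d),P[2]+dz],speed=50)
    f=np.array(robot.current_contact_force())
    print(round(th,2),f.round(1),round(robot.current_gripper_width()*93,1),round(robot.current_finger_force(),1))
    if np.linalg.norm(f)>40: print("stop");break
robot.sleep(.5)
p=np.array(robot.current_tcp_pos()); print(p,[*(C+ux*d),P[2]+dz],robot.current_t())
for n in("scene","top"):
    c=cam(n); cv2.imwrite(f"pics/e_{n}.png",c["img"])
a=cv2.imread("pics/e_scene.png")[130:330,130:390]; b=cv2.imread("pics/e_top.png")[90:290,200:400]
cv2.imwrite("pics/e.png",np.hstack([cv2.resize(i,None,fx=1.7,fy=1.7,interpolation=cv2.INTER_CUBIC) for i in(a,b)]))
E
```

```text
0.06 [ 4.1 -0.6 -6. ] 11.0 30.0
0.12 [ 5.7 -1.4 -7.2] 11.0 30.0
0.19 [ 4.9 -0.9 -7.5] 11.4 30.0
0.25 [ 4.9 -1.3 -7.3] 11.1 30.0
0.31 [ 3.3 -1.  -6.3] 10.9 30.0
0.37 [-1.8 -1.3 -4.7] 11.4 30.0
0.44 [-5.5 -1.4  0.1] 11.3 30.0
0.5 [-5.2 -0.   1.5] 11.0 30.0
0.56 [-7.4 -0.1  4.2] 11.0 30.0
0.62 [-9.2 -1.1  5.8] 11.4 30.0
0.69 [-8.4 -0.5  7.7] 11.2 30.0
0.75 [-8.4 -1.2  7.9] 11.2 30.0
0.81 [-6.5 -0.4  6.4] 11.2 30.0
0.87 [-5.6 -2.2  5.7] 11.1 30.0
[647.48896128 -25.1360699  229.50126435] [np.float64(647.2795285444963), np.float64(-24.87094381546023), np.float64(227.2457128546738)] 21.7583
```

View pics/e.png

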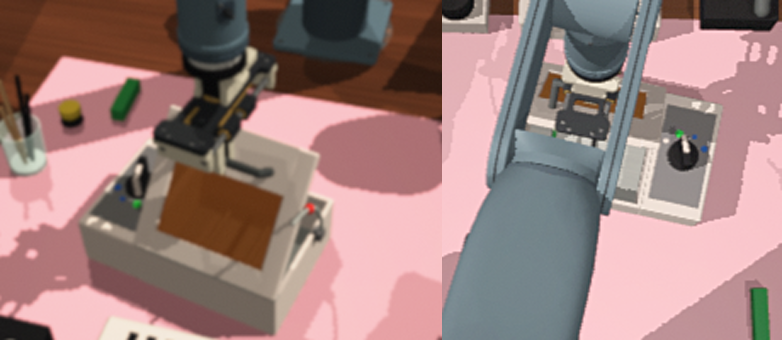

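The lid stands open in the fingers' grip with its side edge beside the red bead at (310,208). The pointer sits at green at (683,135) in the top crop. The 97 mm of travel gives about 0.88 rad, so I'm handing in.

```bash
python3 -c "
from h import *
print(robot.current_finger_force(),robot.current_tcp_pos(),robot.hand_in(),robot.current_t())"
```

```text
the job is handed in; nothing more can be done
the job is handed in; nothing more can be done
```

I turned the dial to green with the lid shut, raised the lid to about 50° (0.88 rad, worked out from how far the handle moved), and handed the job in with the fingers still holding it; the verdict wasn't shown to me.

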